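Pack a stone tile in a carving bed and hold it flush

ROBOT

A 7-joint arm with a two-finger parallel gripper is mounted at the origin on the work surface. World frame = base frame: x ahead of the robot, y to its left, z up, the work surface at z = 0. Lengths are in m, angles in rad, forces in N, time in s.
With the tool pointing down it reaches from about 0.425 to 0.875 m from the base axis. Payload 8.4 kg.
Tool frame: the origin (TCP) lies midway between the tips of the shut fingers; the grasp point (between the pads) lies 19 mm behind it; z points along the fingers, x is the direction in which the jaws open and shut, and the axes are right-handed (so a half turn about z gives the same grasp; the last joint's range is limited). The gripper opens to 87 mm and grips with 3 to 60 N. Pads are 19 mm wide; open, the fingers measure 117 mm over their backs; the gripper's body (75 mm by 190 mm) begins 51 mm behind the grasp point.
Start: joints at [-0.099, 0.333, 0.04, 1.465, -0.013, 1.343, -0.059], TCP at [0.65, -0, 0.184] pointing down, gripper open.
Joint ranges: [-2.58, 2.58], [-0.38, 2.09], [-1.3, 1.39], [0.25, 2.4], [-1.5, 4.64], [0.08, 2.09], [-2.65, 2.65]. Speed limits (rad/s): [2.22, 2.22, 2.79, 2.79, 3.14, 3.14, 3.14].

INTERFACE

Orientations are given as [roll, pitch, yaw] about the fixed x, y, z axes, in that order (R = Rz(yaw) Ry(pitch) Rx(roll)).
In Python, from cell import robot, eyes, workorder gives the robot as it stands.
- The arm moves only by the shell command python3 -m crank 'ROWS' [OPENING]. ROWS is JSON, a list of rows, each a list of 6 numbers: the shift along the tool's x, y, z in m, then the turn, a rotation vector about the tool's x, y, z in degrees. A call has 1 to 20 rows; each row shifts and turns the pose as measured when the row begins, along the tool's axes as they then stand; what a row does not reach is not made up. A row lasts 1/10 s, in which the tool goes at most 50 mm and 8.59 degrees, less where a joint would pass 70% of its speed; a pose out of reach is approached as far as the arm can. A call is refused whole if a number of a shift passes 0.05 or a number of a turn 8.59, either way. A call with a gripper value outside its range is refused whole. OPENING is the opening, from 0 (shut) to 1 (fully open), set as the call begins (- or left out, the last holds). The fingers move at their own pace and stop on an object; the grip force is fixed at half the most. Time passes only in rows, so rows that do not move let the fingers close. It gives the time, the measured TCP pose, the force and the opening at its end, in the units of the state.
- robot.get_obs(): the state, without advancing time (a new reading comes with each control period).
- eyes.capture(name): name is "scene" or "side" or "wrist"; returns the picture (420x560x3 uint8, blue, green, red); there is no depth.
- eyes.calibration(name): a dict with "K" (3x3 intrinsics, pixels), "extrinsics" (4x4, takes a point from camera to world coordinates). Camera axes: x right, y down, z forward; pixel columns grow to the right and rows downward; lengths in m; the calibration is good to about 2 mm. A picture is of the moment at which its call begins: read the wrist's pose just before it. calibration takes no time and is no camera call; for the wrist camera it gives the pose at the moment of the call.
- workorder.close_job(): hands the job in, once; it reports no verdict.
The state is a dict: "clock": time; "joint_positions": joint angles; "qvel": joint speeds; "tau": joint torques, N m; "tool_pos": TCP position; "orientation": TCP orientation; "wrist_force": force on the tool from outside, world axes, zero at the start; "ft_torque": the same for the moment, N m; "finger_gap": opening from 0.0 (shut) to 1.0 (fully open).
Only numpy, scipy, OpenCV 4.12 (cv2) and the standard library are available. Lean on these libraries where they do the work, as an engineer would, in place of code of your own. Each camera call takes 0.05 s, during which the arm holds its last target.

TASK

Take the wooden spacer block out of its stand and slide it down to the bottom of the gap behind the stone tile in the carving bed, at the one place where that gap is wide enough for it (in front of the thin liner, not the thick one). With the spacer, gently push the tile flush against the sprung cork pad until the pad has given about half of its 10 mm travel, keeping tile and spacer upright. Finish still holding the spacer and pushing, so that the tile stays pressed; leave the inkstone, paperweight and paste dish where they are.

Things in the scene. Friction and masses are not known exactly. Their poses are not given: they have to be found in the camera images.
- bed: Brown wooden frame screwed to the table, open-topped, 57 mm high. Origin on the table, z up. Outside: x -80 to +48, y -66 to +66 mm. Well: floor at z = 12, x -62 to +30, y -51 to +51 mm. The sprung pad is at its -x end; two liners on its +x end wall, side by side at y = +25.5 and -25.5 mm (which is which varies). The tile stands between; press it towards -x.
- well_floor (a point): Point on the well's floor above the bed's origin, at z = 12 mm.
- pad (a joint): How far the sprung pad has been pushed in, m: 0 at rest, 0.010 at its stop. The pad is an upright cork plate 98 mm wide, 44 mm high, always square to the bed's x. Spring: it starts to move at about 2.4 N and takes 1.2 N more per mm (about 8.4 N at 5 mm).
- pad_face (a point): Centre of the cork pad's face that meets the tile; at rest at x = -40 mm, z = 35 mm in the bed's frame; moves towards the bed's -x as the pad is pushed in.
- tile: Loose pale stone tile standing on edge on the well's floor: 28 mm along its x (thickness), 90 mm along its y, 50 mm along its z, origin at the centre of its underside; about 0.2 to 0.5 kg. It starts 1 to 11 mm clear of the pad, up to 4 degrees out of square with the bed; its top stands 5 mm above the bed's walls.
- thin_liner: Fixed pale wooden plate on the well's +x wall, 6 mm thick, 50 mm along y, 45 mm high. Origin at the foot of its back face, mid-width, at the height of the well's floor; axes as the bed's. Its front face is at x = -6 mm in its own frame; the gap from there to the tile starts about 25 to 35 mm wide: the spacer fits here.
- thick_liner: The same but 24 mm thick: front face at x = -24 mm in its own frame. The gap in front of it starts under 17.5 mm: the spacer does not fit.
- spacer: Pale wooden block standing upright in the stand: 18 mm along its x (thickness), 36 mm along its y, 100 mm along its z; origin at the centre of its foot; 50 g. Its foot starts 10 mm above the table and it stands 70 mm out of the stand's top. Pinch it across the 18 mm, near the top.
- stand: Fixed dark wooden stand, 80 x 100 x 40 mm (x, y, z), origin under its centre, with one upright slot at its centre, about 21 x 39 mm and 30 mm deep, that holds the spacer.
- inkstone: Bystander: round black inkstone, 120 mm across, 30 mm high; origin under its centre.
- paperweight: Bystander: dark wooden bar 30 x 240 x 20 mm; origin under its centre.
- paste_dish: Bystander: white dish of red-brown paste, 76 mm across, 13 mm high; origin under its centre.
Not all that is in view belongs to the job. Of the things that look like the bed, the largest one is meant. Leave any black look-alike of the spacer alone.

How it is judged:
On the way:
1. the spacer stands in the gap in front of the thin liner, foot near the well's floor (x of spacer in the frame of thin_liner between -0.03 and -0.0075 m and y of spacer in the frame of thin_liner between -0.013 and 0.013 m and z of spacer in the frame of thin_liner between -0.004 and 0.012 m and angle between spacer's own z axis and vertical below 0.15 rad), for 0.2 s.
At the end, for the whole second after the job is handed in: Fingers hold the spacer upright (0.15 rad) in the thin liner's bay (13 mm sideways), foot under 12 mm above the well's floor, pushing the tile with 3 to 30 N; the tile stands on the floor, square (0.03 rad), flush with the pad (2 mm), which is 2.5 to 7.5 mm in (x of spacer in the frame of thin_liner above -0.045 m and y of spacer in the frame of thin_liner between -0.013 and 0.013 m and z of spacer in the frame of thin_liner between -0.004 and 0.012 m and angle between spacer's own z axis and vertical below 0.15 rad and value of joint pad between 0.0025 and 0.0075 m and angle between the x axis of tile and the x axis of bed, either way round below 0.03 rad and angle between tile's own z axis and vertical below 0.05 rad and x of tile in the frame of pad_face between 0.012 and 0.016 m and z of tile in the frame of bed below 0.015 m and contact force between spacer and tile between 3 and 30 N and contact force between the fingers and spacer above 2 N and linear speed of tile below 0.01 m/s); the arm keeps its last pose, push and grip.
It fails at once if the inkstone is moved more than 30 mm (distance of inkstone from where it was at the start of the episode above 0.03 m).
It fails at once if the paperweight is moved more than 30 mm (distance of paperweight from where it was at the start of the episode above 0.03 m).
It fails at once if the paste dish is moved more than 30 mm (distance of paste_dish from where it was at the start of the episode above 0.03 m).
It fails at once if the tile is tipped (angle between tile's own z axis and vertical above 0.3 rad).
It fails at once if the spacer is rammed against the tile (contact force between spacer and tile above 45 N).
It also fails if it takes over 42 s, if anything falls off the work surface, if the arm or the gripper's body presses on something with over 40 N, if the wrist force passes 120 N, or if a joint passes its speed limit or range.

## Working session

There is one attempt and no reset: what is moved stays moved. The work goes in short steps, Python scripts to look and compute and a shell command to move; the robot and the scene stay as the last step left them, time stands still between calls to the robot, and variables do not carry over. Pictures are saved under pics/ and viewed, and the job is handed in when it is done.

```bash
ls; mkdir -p pics
python3 - <<'E'
from cell import robot, eyes, workorder
import cv2,numpy as np
print(robot.get_obs())
np.set_printoptions(precision=5,suppress=True)
for n in ("scene","side","wrist"):
    c=eyes.calibration(n); print(n,c["K"],c["extrinsics"])
    cv2.imwrite(f"pics/{n}0.png",eyes.capture(n))
E
```

```text
pics
{'clock': 0.0, 'joint_positions': array([-0.09919204,  0.333894  ,  0.03987633,  1.46626727, -0.01338898,
        1.34327536, -0.05852664]), 'qvel': array([ 1.98052833e-04,  2.05905258e-03, -1.07115663e-03, -3.91628529e-05,
       -1.20839079e-03, -5.24776878e-04, -2.29756752e-04]), 'tau': array([ 1.06989024e-03, -6.56351209e+01,  1.33598529e+00, -4.03798449e+01,
       -5.97442500e-02,  4.47441044e-02,  1.62792835e-04]), 'tool_pos': array([ 6.49480617e-01, -4.42768698e-05,  1.83172233e-01]), 'orientation': array([ 3.14147417e+00,  1.57367209e-03, -5.17665602e-05]), 'wrist_force': array([-0.11100534,  0.02321931, -0.15324486]), 'ft_torque': array([ 0.01795804,  0.08139803, -0.02383975]), 'finger_gap': 0.9971301826230432}
scene [[445.95519   0.      281.28781]
 [  0.      445.95519 210.9326 ]
 [  0.        0.        1.     ]] [[ 0.38876  0.70074 -0.59819  1.21458]
 [ 0.92134 -0.29664  0.25128 -0.27394]
 [-0.00137 -0.64882 -0.76094  0.86501]
 [ 0.       0.       0.       1.     ]]
side [[385.88279   0.      280.37769]
 [  0.      385.88279 209.849  ]
 [  0.        0.        1.     ]] [[-0.98769 -0.12813  0.0897   0.50073]
 [-0.15613  0.77374 -0.61396  0.54089]
 [ 0.00927 -0.62041 -0.78422  0.77308]
 [ 0.       0.       0.       1.     ]]
wrist [[369.18771   0.      277.39661]
 [  0.      369.18771 208.12554]
 [  0.        0.        1.     ]] [[ 1.       0.00046 -0.00122  0.64888]
 [ 0.00012 -0.9652  -0.2615   0.07067]
 [-0.0013   0.2615  -0.9652   0.38344]
 [ 0.       0.       0.       1.     ]]
```

View pics/scene0.png

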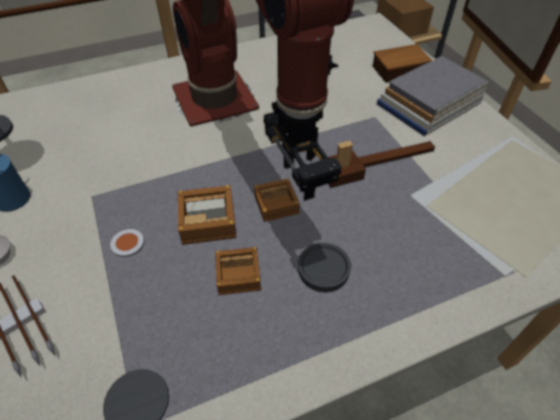

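View pics/side0.png

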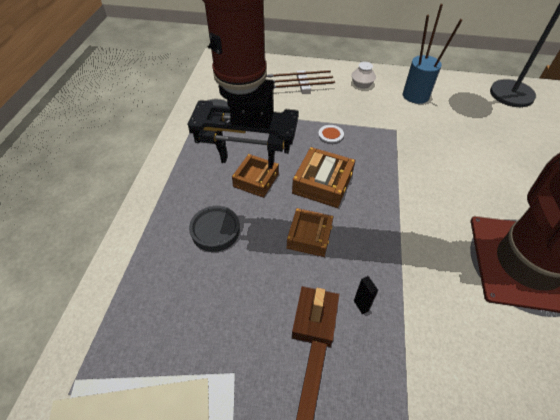

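View pics/wrist0.png

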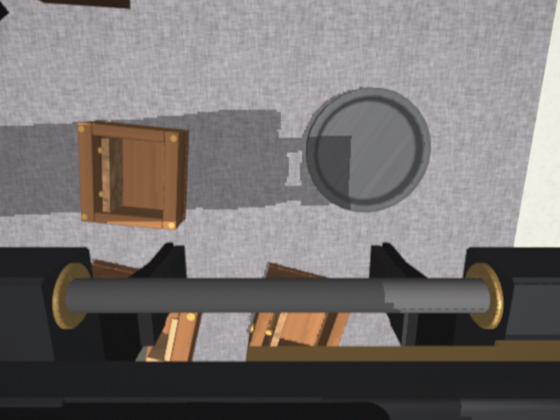

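```bash
cat > h.py <<'E'
import numpy as np,cv2
from cell import robot, eyes, workorder
np.set_printoptions(precision=4,suppress=True)
def unproj(cal,px,z):
    K,E=cal["K"],cal["extrinsics"]
    px=np.atleast_2d(px).astype(float)
    d=np.c_[(px[:,0]-K[0][2])/K[0][0],(px[:,1]-K[1][2])/K[1][1],np.ones(len(px))]@np.array(E)[:3,:3].T
    o=np.array(E)[:3,3]
    return o+d*((z-o[2])/d[:,2])[:,None]
def proj(cal,P):
    K,E=np.array(cal["K"]),np.array(cal["extrinsics"])
    p=(np.atleast_2d(P)-E[:3,3])@E[:3,:3]@K.T
    return p[:,:2]/p[:,2:]
def crop(img,x,y,w,h,s,name):
    cv2.imwrite("pics/"+name,cv2.resize(img[y:y+h,x:x+w],None,fx=s,fy=s,interpolation=cv2.INTER_CUBIC))
E
python3 - <<'E'
from h import *
a=cv2.imread("pics/scene0.png");b=cv2.imread("pics/side0.png")
top=np.hstack([cv2.resize(a[180:250,165:250],(400,329),interpolation=2),cv2.resize(a[130:195,315:400],(400,306),interpolation=2)[:306]] if 0 else [cv2.resize(a[180:250,165:250],(400,330),interpolation=2),cv2.resize(a[130:200,315:400],(400,330),interpolation=2)])
bot=np.hstack([cv2.resize(b[140:210,285:365],(400,350),interpolation=2),cv2.resize(b[280:350,280:360],(400,350),interpolation=2)])
cv2.imwrite("pics/crop0.png",np.vstack([top,bot])[:600] if 0 else cv2.resize(np.vstack([top,bot]),(700,595)))
E
```

```text
(no output)
```

View pics/crop0.png

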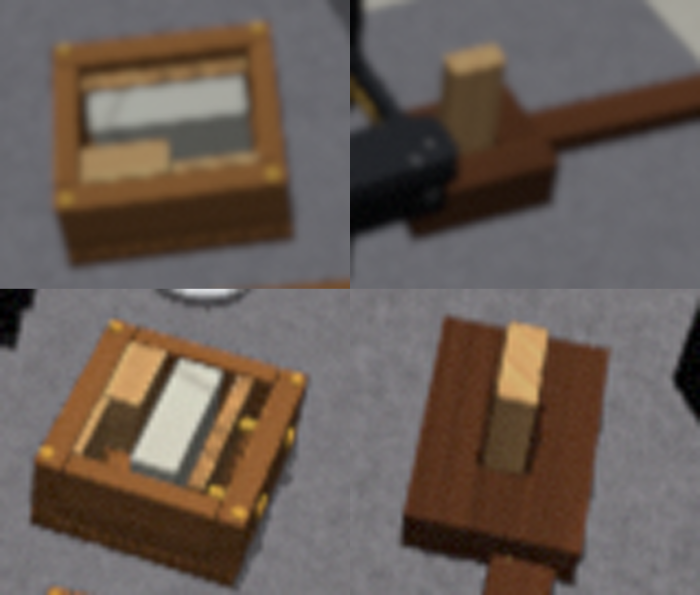

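```bash
cat > fit.py <<'E'
from h import *
from scipy.optimize import least_squares
def fit(obs,x0):
    # obs: list of (cal, local pts Nx3, px Nx2)
    def f(p):
        c,s=np.cos(p[2]),np.sin(p[2]);R=np.array([[c,-s,0],[s,c,0],[0,0,1]])
        return np.concatenate([(proj(cal,L@R.T+[p[0],p[1],0])-px).ravel() for cal,L,px in obs])
    r=least_squares(f,x0,loss='soft_l1'); return r.x,r.fun
E
python3 - <<'E'
from fit import *
S,D=eyes.calibration("scene"),eyes.calibration("side")
sc=lambda a,ox=165,oy=180,cx=0:np.array([[ox+(x-cx)/4.1176,oy+y/4.125] for x,y in a])
sd=lambda a,ox=285,oy=140,cx=0:np.array([[ox+(x-cx)/4.375,oy+(y-288.75)/4.375] for x,y in a])
c=lambda a,z:np.array([[x,y,z] for x,y in a])/1000
L1=c([(-80,-66),(-80,66),(48,66),(48,-66)],57);L2=c([(48,-66),(-80,-66),(-80,66),(48,66)],57)
o=[(S,L1,sc([(57,47),(268,22),(287,182),(57,205)])),(D,L2,sd([(112,319),(308,376),(240,524),(36,455)]))]
for ob in (o,o[:1],o[1:]):
    p,r=fit(ob,[.5,-.2,0]);print("bed",p,np.degrees(p[2]),r.reshape(-1,2).tolist())
print("spacer top side",unproj(D,sd([(512,324),(547,328),(538,402),(498,397)],280,280,350),.11))
print("spacer top scene",unproj(S,sc([(445,58),(497,46),(505,65),(450,76)],315,130,350),.11))
print("paste/ink", unproj(D,[[331,133]],.01),unproj(D,[[215,226]],.03),unproj(D,[[367,310]],0.0),"black")
E
```

```text
bed [ 0.5083 -0.174  -0.2537] -14.538068263401783 [[-1.5571709574571173, -1.8699679552365467], [0.34627735182016295, -1.4216953789929505], [-0.3178384403223049, -0.9430281636900304], [-1.8192933690017412, 0.013811421910276067], [-0.8997403705006377, -0.4162253894419621], [-0.39833108725139255, 0.05587195163619185], [-0.4192322626626037, 0.9126662661367959], [-2.1065473557294467, 1.0412078359119903]]
bed [ 0.5123 -0.173  -0.25  ] -14.322004161645857 [[-0.8731561328123405, -0.8297750732202474], [1.1171121475099994, -0.5464654425429103], [0.729286538428255, 0.05259832468729542], [-0.8682233892068894, 1.2031646938614813]]
bed [ 0.5063 -0.1763 -0.2573] -14.741246141779678 [[0.04032862106095081, -0.8953264987246428], [0.46628411676255155, -0.34375874913845905], [0.3480418684576989, 0.3865621834918329], [-1.2413791286142555, 0.4288131065086702]]
spacer top side [[0.4788 0.1966 0.11  ]
 [0.4637 0.1961 0.11  ]
 [0.4645 0.2307 0.11  ]
 [0.4813 0.2312 0.11  ]]
spacer top scene [[0.471  0.1959 0.11  ]
 [0.4737 0.2309 0.11  ]
 [0.4912 0.2269 0.11  ]
 [0.487  0.191  0.11  ]]
paste/ink [[ 0.4841 -0.3716  0.01  ]] [[0.7311 0.0327 0.03  ]] [[0.3653 0.1735 0.    ]] black
```

```bash
python3 -m crank '[[-0.035,-0.026,-0.01,0,0,0],[-0.035,-0.026,-0.01,0,0,0],[-0.035,-0.026,0,0,0,0],[-0.035,-0.026,0,0,0,0],[-0.035,-0.026,0,0,0,0],[0,0,0,0,0,0]]' 0.6
python3 - <<'E'
from h import *
cv2.imwrite("pics/w1.png",eyes.capture("wrist"));print(eyes.calibration("wrist")["extrinsics"])
E
```

```text
clock: 0.75
tool_pos: [0.4673, 0.1331, 0.2005]
orientation: [3.139, 0.006, -0.002]
wrist_force: [0.4, -0.2, 0.1]
finger_gap: 0.616
[[ 1.     -0.0029 -0.0059  0.4697]
 [-0.0043 -0.9644 -0.2645  0.2024]
 [-0.0049  0.2645 -0.9644  0.4005]
 [ 0.      0.      0.      1.    ]]
```

View pics/w1.png

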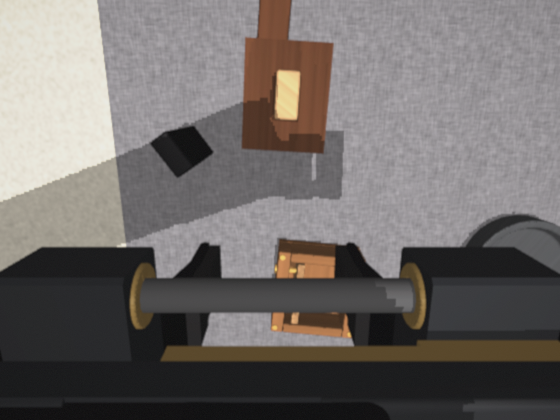

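The wrist view shows the stand with the pale spacer at about (287,95) and the black look-alike at (182,150), well clear of it.

Run:
```python
from fit import *
img=cv2.imread("pics/w1.png");crop(img,230,25,120,140,4.2,"w1c.png")
hsv=cv2.cvtColor(img,cv2.COLOR_BGR2HSV);m=((hsv[...,2]>150)&(hsv[...,1]>70)).astype('uint8');m[:,:230]=0;m[:,350:]=0;m[140:]=0
n,l,st,ce=cv2.connectedComponentsWithStats(m);i=1+st[1:,4].argmax();print(st[i])
bx=cv2.minAreaRect(np.argwhere(l==i)[:,::-1].astype(np.float32));pts=cv2.boxPoints(bx);print(bx,pts)
W=eyes.calibration("wrist")
P=unproj(W,pts,.11);print(P,P.mean(0)); 
for a in range(4): e=P[(a+1)%4]-P[a];print(np.linalg.norm(e),np.degrees(np.arctan2(e[1],e[0])))
```

```text
[ 275   70   26   50 1134]
((286.9644775390625, 94.49745178222656), (23.226539611816406, 49.73044204711914), 4.085616588592529) [[273.6091 118.4721]
 [277.1523  68.868 ]
 [300.3198  70.5228]
 [296.7767 120.1269]]
[[0.4653 0.1938 0.11  ]
 [0.4682 0.2295 0.11  ]
 [0.4853 0.2282 0.11  ]
 [0.483  0.1925 0.11  ]] [0.4755 0.211  0.11  ]
0.03576135234772436 85.39456543434055
0.017183706024727272 -4.114769248790067
0.03579167682702671 -93.65283336578459
0.017778538979442645 175.7870252806098
```

View pics/w1c.png

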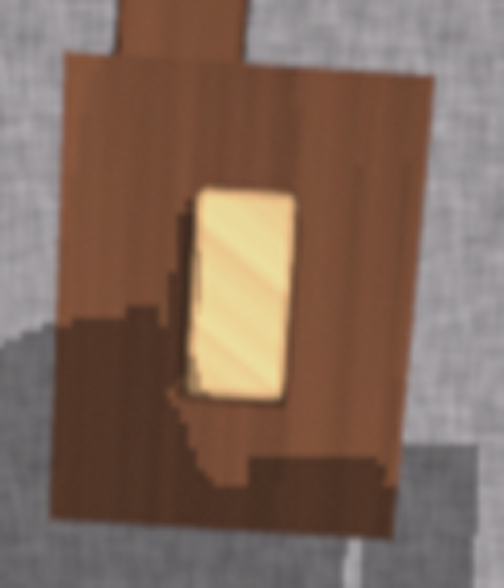

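```bash
python3 -m crank '[[0.003,-0.026,0,0,0,2],[0.003,-0.026,0,0,0,2],[0.002,-0.026,0.02,0,0,0],[0,0,0.02,0,0,0],[0,0,0,0,0,0]]' 0.6
```

```text
clock: 1.3
tool_pos: [0.4849, 0.207, 0.1592]
orientation: [3.137, 0.002, -0.084]
wrist_force: [-0.5, -0.5, 0.1]
finger_gap: 0.605
```

```bash
python3 -m crank '[[-0.009,-0.004,0,0,0,-0.6],[0,0,0,0,0,0],[0,0,0,0,0,0]]'
```

```text
clock: 1.6
tool_pos: [0.4771, 0.2104, 0.1607]
orientation: [3.137, 0.002, -0.076]
wrist_force: [-0.2, -0.5, 0.0]
finger_gap: 0.601
```

```bash
python3 -m crank '[[-0.0015,0,0.025,0,0,0],[0,0,0.03,0,0,0],[0,0,0.02,0,0,0],[0,0,0.01,0,0,0],[0,0,0,0,0,0]]'
python3 - <<'E'
from h import *
a=eyes.capture("scene");b=eyes.capture("side")
cv2.imwrite("pics/c2.png",np.hstack([cv2.resize(a[110:210,290:410],(396,330),interpolation=2),cv2.resize(b[250:350,260:380],(396,330),interpolation=2)]))
E
```

```text
clock: 2.1
tool_pos: [0.4797, 0.2096, 0.0786]
orientation: [3.141, -0.007, -0.079]
wrist_force: [-0.1, 0.2, 0.9]
finger_gap: 0.6
```

View pics/c2.png

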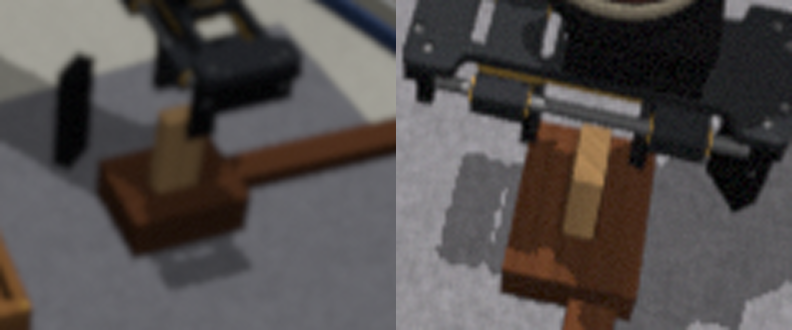

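Run:
```python
from h import *
o=robot.get_obs();print(o['tool_pos'])
t=o['tool_pos'];
for n in("scene","side"):
    cal=eyes.calibration(n);im=eyes.capture(n)
    c,s=np.cos(-.078),np.sin(-.078);u=np.array([c,s,0])
    P=[t,t-u*.026,t+u*.026,[.4755,.211,.11],[.4755,.211,.04]]
    p=proj(cal,P);print(n,p)
    x,y=(p[0]-50).astype(int)
    big=cv2.resize(im[y:y+100,x:x+100],None,fx=5,fy=5,interpolation=2)
    for q,col in zip(p,[(0,0,255),(0,255,0),(0,255,0),(255,0,0),(255,0,0)]): cv2.circle(big,tuple(int(v) for v in (q-[x,y])*5),3,col,-1)
    cv2.imwrite(f"pics/c3{n}.png",big)
a=np.hstack([cv2.imread(f"pics/c3{n}.png") for n in("scene","side")]);cv2.imwrite("pics/c3.png",cv2.resize(a,(800,400)))
```

```text
[0.4805 0.2102 0.0801]
scene [[343.5721 153.6618]
 [339.6038 147.3153]
 [347.6517 160.1862]
 [344.1573 143.5985]
 [341.3832 163.6033]]
side [[314.1501 301.3845]
 [327.478  304.3707]
 [300.9493 298.4267]
 [318.0325 295.2261]
 [315.043  310.7986]]
```

View pics/c3.png

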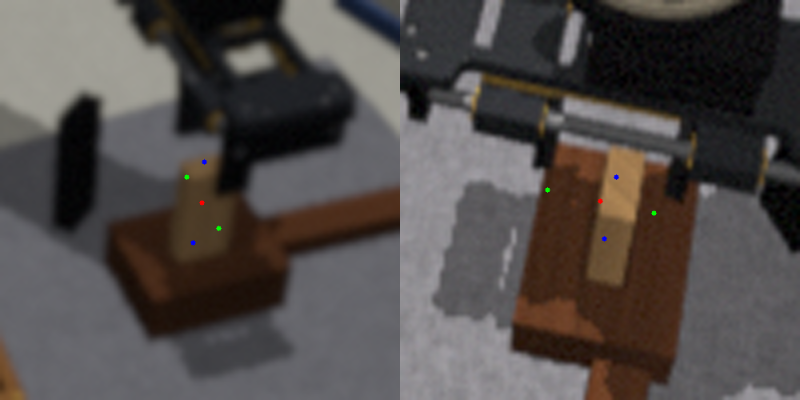

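Run:
```python
from h import *
cv2.imwrite("pics/w3.png",eyes.capture("wrist"));
t=robot.get_obs()['tool_pos'];print(t)
print(proj(eyes.calibration("wrist"),[t,t+[0.026,0,0],t-[0.026,0,0],[.4755,.211,.11],[.4755,.211,.04]]))
```

```text
[0.4808 0.2105 0.0804]
[[278.8989 235.7035]
 [324.1627 232.1805]
 [233.7545 239.2173]
 [269.0585 255.5011]
 [270.2729 215.9258]]
```

View pics/w3.png

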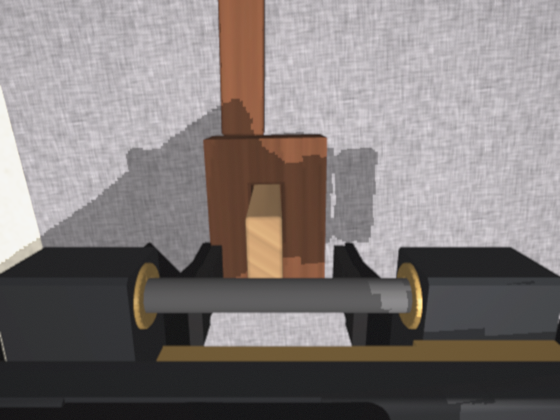

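Run:
```python
from h import *
def plane_y(cal,px,y):
    A=unproj(cal,[px],0.)[0];o=np.array(cal["extrinsics"])[:3,3];return o+(A-o)*(y-o[1])/(A[1]-o[1])
D=eyes.calibration("side");S=eyes.calibration("scene")
for y in(.2,.21,.219): print(y,plane_y(D,(334,299.7),y),plane_y(D,(299.,291.),y))
def plane_x(cal,px,x):
    A=unproj(cal,[px],0.)[0];o=np.array(cal["extrinsics"])[:3,3];return o+(A-o)*(x-o[0])/(A[0]-o[0])
x0=293;y0=103
for x in (.5,.51): print(plane_x(S,(x0+218/4,y0+193/4),x),plane_x(S,(x0+246/4,y0+193/4),x))
```

```text
0.2 [0.4428 0.2    0.079 ] [0.5119 0.2    0.0938]
0.21 [0.4445 0.21   0.0994] [0.5116 0.21   0.1137]
0.219 [0.446  0.219  0.1177] [0.5113 0.219  0.1316]
[0.5    0.208  0.1053] [0.5    0.2291 0.0979]
[0.51   0.2013 0.1159] [0.51   0.2221 0.1086]
```

```bash
python3 -m crank '[[-0.005,0,0.015,0,-0.3,-0.3],[0,0,0,0,0,0],[0,0,0,0,0,0]]'
```

```text
clock: 2.65
tool_pos: [0.4762, 0.2115, 0.0653]
orientation: [-3.139, -0.006, -0.073]
wrist_force: [-0.4, 0.5, 1.6]
finger_gap: 0.602
```

```bash
python3 -m crank '[[0,0,0,0,0,0],[0,0,0,0,0,0],[0,0,0,0,0,0],[0,0,0,0,0,0],[0,0,0,0,0,0]]' 0
python3 - <<'E'
from h import *
a=eyes.capture("scene");b=eyes.capture("side")
cv2.imwrite("pics/c4.png",np.hstack([cv2.resize(a[110:210,290:410],(396,330),interpolation=2),cv2.resize(b[250:350,260:380],(396,330),interpolation=2)]))
E
```

```text
clock: 3.15
tool_pos: [0.4763, 0.2116, 0.0656]
orientation: [-3.139, -0.006, -0.073]
wrist_force: [0.2, -0.7, -0.3]
finger_gap: 0.236
```

View pics/c4.png

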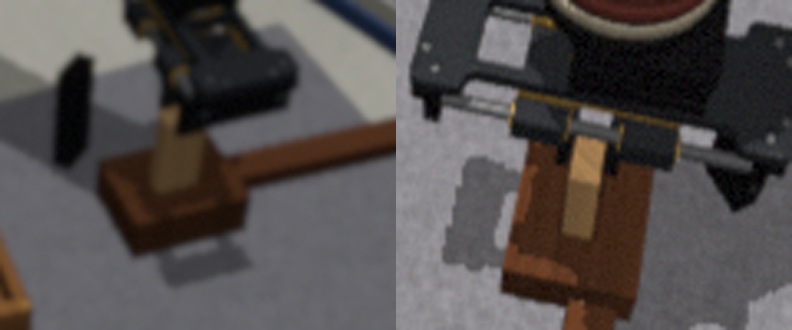

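```bash
python3 -m crank '[[0,0,0,0,0,0],[0,0,0,0,0,0],[0,0,-0.015,0,0,0],[0,0,-0.015,0,0,0],[0,0,-0.02,0,0,0],[0,0,-0.03,0,0,0],[0,0,-0.03,0,0,0],[0,0,0,0,0,0]]'
python3 - <<'E'
from h import *
a=eyes.capture("scene");b=eyes.capture("side")
cv2.imwrite("pics/c5.png",np.hstack([cv2.resize(a[60:210,270:420],(400,400),interpolation=2),cv2.resize(b[210:360,240:390],(400,400),interpolation=2)]))
E
```

```text
clock: 4.05
tool_pos: [0.4743, 0.2105, 0.178]
orientation: [-3.141, -0.003, -0.073]
wrist_force: [0.6, -0.4, -0.6]
finger_gap: 0.2
```

View pics/c5.png

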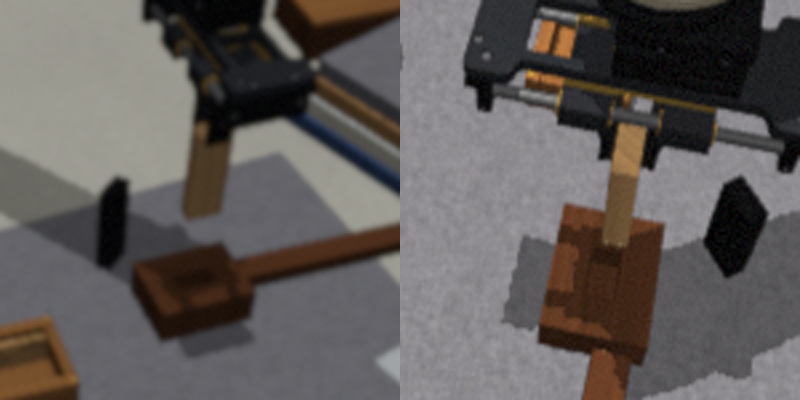

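```bash
python3 -m crank '[[0.003,0.025,-0.01,0,0,0],[0.006,0.045,-0.005,0,0,0],[0.006,0.045,0,0,0,0],[0.006,0.045,0,0,0,0],[0.006,0.045,0,0,0,0],[0.006,0.045,0,0,0,0],[0.006,0.045,0,0,0,0],[0.006,0.045,0,0,0,0],[0.006,0.045,0,0,0,0],[0.006,0.04,0,0,0,0],[0.003,0.03,0,0,0,0],[0.003,0.015,0,0,0,0],[0,0,0,0,0,0],[0,0,0,0,0,0]]'
python3 - <<'E'
from h import *
cv2.imwrite("pics/w6.png",eyes.capture("wrist"));print(robot.get_obs()['tool_pos'],robot.get_obs()['orientation'])
E
```

```text
clock: 5.55
tool_pos: [0.492, -0.2806, 0.1706]
orientation: [3.138, 0.029, -0.069]
wrist_force: [-0.2, 1.3, -0.7]
finger_gap: 0.194
[ 0.4919 -0.2803  0.1705] [ 3.1376  0.029  -0.0683]
```

View pics/w6.png

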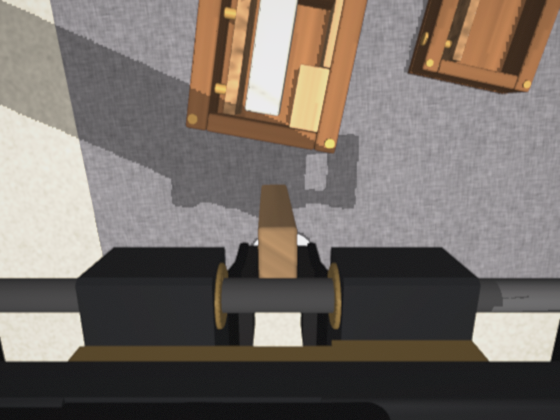

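```bash
python3 -m crank '[[0.0,-0.01,-0.02,0,1.6,4],[0.0,-0.01,-0.02,0,0,4],[0,-0.005,-0.01,0,0,2.5],[0,0,0,0,0,0],[0,0,0,0,0,0]]'
python3 - <<'E'
from h import *
o=robot.get_obs();np.save("W7.npy",eyes.calibration("wrist")["extrinsics"]);im=eyes.capture("wrist");cv2.imwrite("pics/w7.png",im);print(o['tool_pos'],o['orientation']);crop(im,180,0,200,170,3.5,"w7c.png")
E
```

```text
clock: 6.1
tool_pos: [0.4957, -0.247, 0.2195]
orientation: [3.139, 0.003, -0.248]
wrist_force: [-0.5, 0.4, -1.7]
finger_gap: 0.196
[ 0.4957 -0.247   0.2195] [ 3.1392  0.003  -0.248 ]
```

View pics/w7.png

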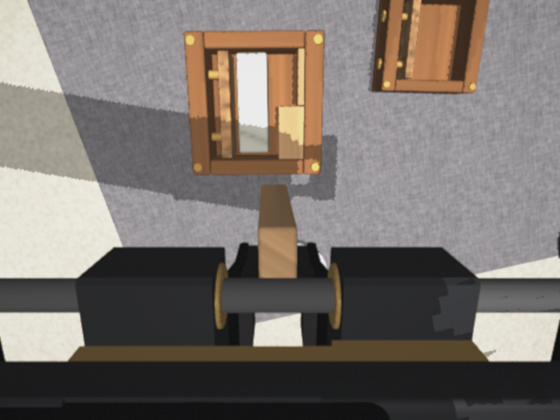

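View pics/w7c.png

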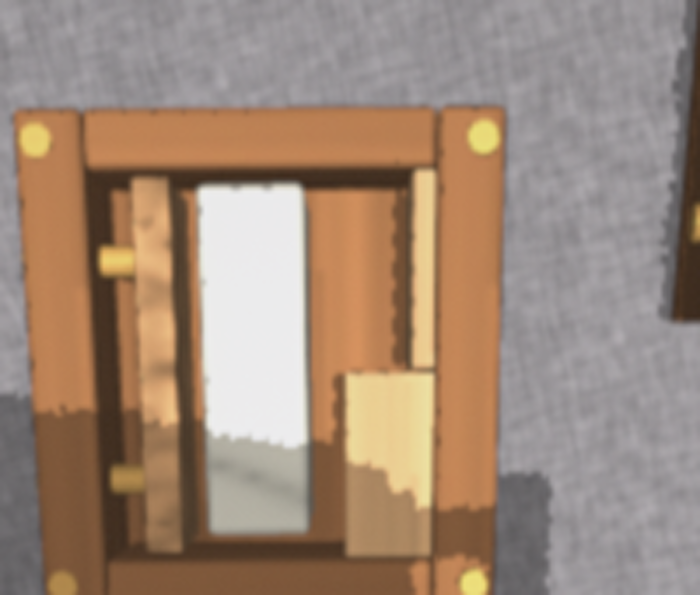

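Run:
```python
from fit import *
K=eyes.calibration("wrist")["K"];W={"K":K,"extrinsics":np.load("W7.npy")}
f=lambda a:np.array(a)/3.5+[180,0]
c=lambda a,z:np.array([[x,y,z] for x,y in a])/1000
L=c([(-80,66),(48,66),(-62,51),(30,51),(30,-51),(-62,-51),(24,49),(24,1),(6,-1),(6,-50)],57)
px=f([(14,112),(506,106),(86,170),(435,168),(432,557),(107,560),(413,170),(412,367),(346,373),(346,555)])
px=np.vstack([px,[(194,173.5),(322,174)]]);L=np.vstack([L,c([(-80,-66),(48,-66)],57)])
p,r=fit([(W,L,px)],[.5,-.17,-.25]);print("bed",p,np.degrees(p[2]));print(r.reshape(-1,2))
T=c([(-14,45),(14,45),(14,-45),(-14,-45)],62)
t,r=fit([(W,T,f([(199,187),(302,185),(307,533),(211,533)]))],[.5,-.17,-.25]);print("tile",t,np.degrees(t[2]));print(r.reshape(-1,2))
def R(a):return np.array([[np.cos(a),-np.sin(a)],[np.sin(a),np.cos(a)]])
print("tile in bed",(t[:2]-p[:2])@R(p[2])*1000,np.degrees(t[2]-p[2]))
np.save("bed.npy",p)
o=robot.get_obs()
for x in(12,):print("target",p[:2]+R(p[2])@[x/1000,.0255])
```

```text
bed [ 0.5079 -0.1757 -0.2383] -13.651508488145895
[[-1.1611 -1.2807]
 [ 0.5033 -1.1463]
 [-0.7296 -0.1019]
 [ 0.5855 -0.6267]
 [ 0.4067  0.291 ]
 [-0.2831  0.2989]
 [ 0.2619  1.2427]
 [ 0.2807 -0.3305]
 [ 0.1171  0.3391]
 [ 0.5421  0.0709]
 [-0.9202  2.0259]
 [-0.17    0.3631]]
tile [ 0.4904 -0.17   -0.2396] -13.728742038588654
[[-0.8605 -0.6757]
 [ 0.7915 -0.3943]
 [ 0.8246  0.5447]
 [-0.7577  0.7765]]
tile in bed [-18.3753   1.3946] -0.07723355044275973
target [ 0.5256 -0.1537]
```

Run:
```python
from h import *
from scipy.spatial.transform import Rotation as Ro
K=eyes.calibration("wrist")["K"];W={"K":K,"extrinsics":np.load("W7.npy")}
R=Ro.from_euler('xyz',[3.1392,.003,-.248]).as_matrix();t=np.array([.4957,-.247,.2195])
P=np.array([[sx*.009,sy*.018,z] for z in(.0556,-.0444) for sx in(-1,1) for sy in(-1,1)])
print(np.c_[P*1000,proj(W,P@R.T+t)])
im=cv2.imread("pics/w7.png");crop(im,220,160,110,130,4.5,"w7d.png")
```

```text
[[ -9.     -18.      55.6    265.6374 185.0909]
 [ -9.      18.      55.6    266.0427 233.398 ]
 [  9.     -18.      55.6    291.1335 185.0924]
 [  9.      18.      55.6    290.6503 233.3988]
 [ -9.     -18.     -44.4    258.7574 230.3457]
 [ -9.      18.     -44.4    259.7612 303.0688]
 [  9.     -18.     -44.4    299.2483 230.3472]
 [  9.      18.     -44.4    298.0563 303.0688]]
```

View pics/w7d.png

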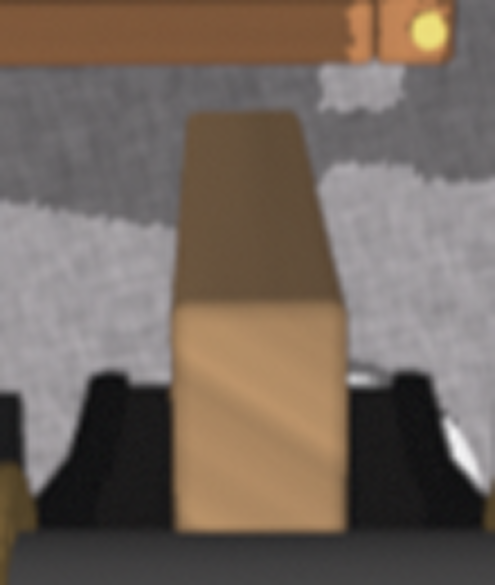

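```bash
python3 -m crank '[[0.002,-0.03,0,0,0,0],[0.002,-0.035,0.01,0,0,0],[0.002,-0.025,0.02,0,0,0],[0,-0.007,0.01,0,0,0],[0,0,0,0,0,0],[0,0,0,0,0,0]]'
cat > st.py <<'E'
from h import *
from scipy.spatial.transform import Rotation as Ro
def st():
    o=robot.get_obs();p=np.load("bed.npy");c,s=np.cos(p[2]),np.sin(p[2])
    R=Ro.from_euler('xyz',o['orientation']).as_matrix();R0=np.array([[c,-s,0],[s,c,0],[0,0,1]])
    d=R0.T@(o['tool_pos']-[p[0],p[1],0])
    print("t",o['clock'],"TCP in bed mm",d*1000,"tooldir z bed",R0.T@R[:,2],"yawrel deg",np.degrees(np.arctan2(*(R0.T@R[:,0])[[1,0]])),"F bed",R0.T@o['wrist_force'],"tq",o['ft_torque'],"gap",o['finger_gap'])
if __name__=="__main__": st()
E
python3 st.py
```

```text
clock: 6.75
tool_pos: [0.5233, -0.154, 0.1743]
orientation: [3.137, 0.008, -0.246]
wrist_force: [-0.6, 0.5, 0.6]
finger_gap: 0.204
t 6.75 TCP in bed mm [  9.8627  24.7673 174.2979] tooldir z bed [-0.0077 -0.0041 -1.    ] yawrel deg -0.44614195176377097 F bed [-0.7408  0.3156  0.633 ] tq [-0.0582 -0.0124 -0.027 ] gap 0.20353009417566514
```

```bash
python3 -m crank '[[0.002,-0.0005,0.02,0,0.2,0],[0,0,0.02,0,0,0],[0,0,0,0,0,0],[0,0,0,0,0,0]]'
python3 - <<'E'
from st import *
st()
a=eyes.capture("scene");b=eyes.capture("side")
cv2.imwrite("pics/c8.png",np.hstack([cv2.resize(a[150:250,160:260],(400,400),interpolation=2),cv2.resize(b[120:220,275:375],(400,400),interpolation=2)]))
cv2.imwrite("pics/w8.png",eyes.capture("wrist"))
E
```

```text
clock: 7.15
tool_pos: [0.5252, -0.1607, 0.1367]
orientation: [3.136, -0.0, -0.252]
wrist_force: [0.0, -0.2, 0.4]
finger_gap: 0.198
t 7.15 TCP in bed mm [ 13.3376  18.6215 136.6622] tooldir z bed [ 0.0001 -0.0057 -1.    ] yawrel deg -0.8144612832900792 F bed [ 0.0662 -0.1758  0.3857] tq [0.0155 0.0306 0.0143] gap 0.19808319312116343
```

View pics/c8.png

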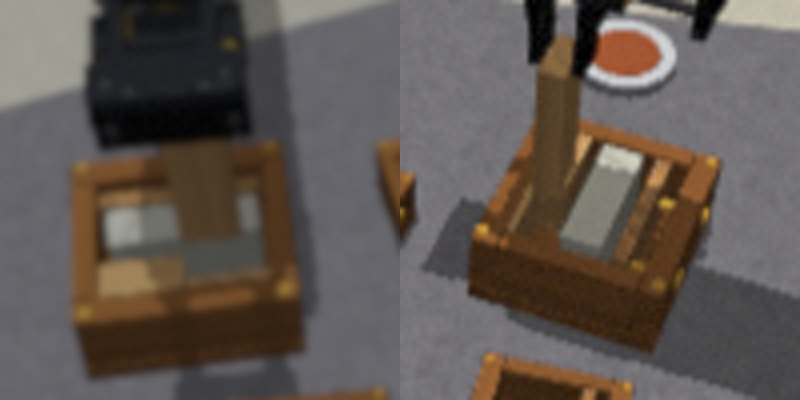

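View pics/w8.png

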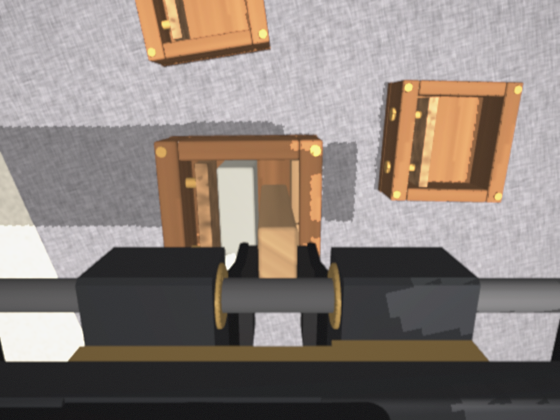

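```bash
python3 -m crank '[[0,-0.006,0,0,0,0.3],[0,0,0,0,0,0],[0,0,0,0,0,0]]'; python3 st.py
```

```text
clock: 7.6
tool_pos: [0.5283, -0.1538, 0.1386]
orientation: [3.137, -0.003, -0.257]
wrist_force: [-0.2, 0.2, -0.7]
finger_gap: 0.201
t 7.6 TCP in bed mm [ 14.6469  26.0604 138.647 ] tooldir z bed [ 0.0034 -0.005  -1.    ] yawrel deg -1.0852261399891887 F bed [-0.2837  0.1565 -0.6519] tq [ 0.0033 -0.0007 -0.0362] gap 0.20104768408282864
```

```bash
python3 -m crank '[[-0.001,0,0.015,0,-0.4,-0.6],[0,0,0.015,0,0,0],[0,0,0,0,0,0],[0,0,0,0,0,0]]'; python3 st.py;  python3 - <<'E'
from st import *
cv2.imwrite("pics/w9.png",eyes.capture("wrist"));crop(cv2.imread("pics/w9.png"),150,80,200,170,3.5,"w9c.png")
E
```

```text
clock: 8.0
tool_pos: [0.5271, -0.1533, 0.1061]
orientation: [3.137, 0.005, -0.244]
wrist_force: [0.6, 0.4, 0.6]
finger_gap: 0.202
t 8.0 TCP in bed mm [ 13.3504  26.2855 106.1332] tooldir z bed [-0.0047 -0.0049 -1.    ] yawrel deg -0.3229793886002787 F bed [0.4801 0.5601 0.576 ] tq [ 0.0043 -0.0035  0.011 ] gap 0.20223454069605534
```

View pics/w9c.png

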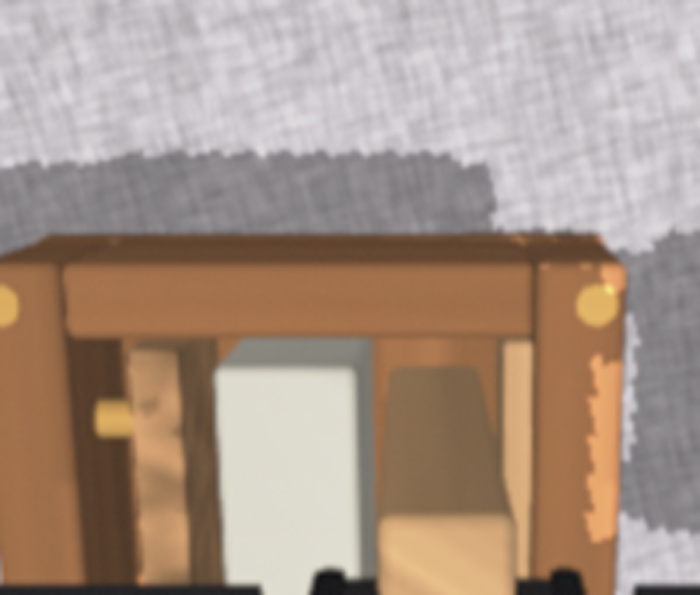

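```bash
python3 -m crank '[[0,0,0.012,0,0,0],[0,0,0.012,0,0,0],[0,0,0.004,0,0,0],[0,0,0,0,0,0],[0,0,0,0,0,0]]'; python3 st.py
```

```text
clock: 8.55
tool_pos: [0.5268, -0.1535, 0.0758]
orientation: [3.137, 0.005, -0.244]
wrist_force: [-0.5, 0.2, -0.5]
finger_gap: 0.202
t 8.55 TCP in bed mm [13.1522 26.0636 75.763 ] tooldir z bed [-0.0049 -0.0049 -1.    ] yawrel deg -0.31695702056857744 F bed [-0.5309  0.0584 -0.4961] tq [-0.0327  0.0316 -0.0059] gap 0.2017248824718459
```

```bash
python3 -m crank '[[0,0,0.003,0,0,0],[0,0,0.002,0,0,0],[0,0,0,0,0,0],[0,0,0,0,0,0],[0,0,0,0,0,0]]'
python3 - <<'E'
from st import *
st()
b=eyes.capture("side");w=eyes.capture("wrist")
cv2.imwrite("pics/c10.png",np.hstack([cv2.resize(b[110:210,275:375],(400,400),interpolation=2),cv2.resize(w[110:250,160:300+20],(400,350),interpolation=2)[:350] if 0 else cv2.resize(w[90:250,170:330],(400,400),interpolation=2)]))
E
```

```text
clock: 9.05
tool_pos: [0.5275, -0.1537, 0.0713]
orientation: [3.137, 0.003, -0.244]
wrist_force: [-0.3, 0.1, 0.1]
finger_gap: 0.202
t 9.05 TCP in bed mm [13.8591 26.0277 71.3089] tooldir z bed [-0.0032 -0.0047 -1.    ] yawrel deg -0.32201430754815596 F bed [-0.2798  0.0748  0.0651] tq [ 0.0033 -0.0482 -0.0776] gap 0.2017545646587146
```

View pics/c10.png

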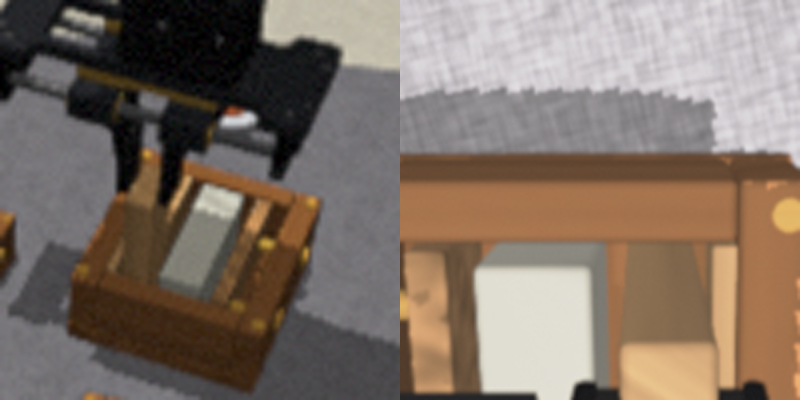

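```bash
python3 -m crank '[[-0.002,0,0,0,0,0],[-0.002,0,0,0,0,0],[-0.002,0,0,0,0,0]]'; python3 st.py; python3 -m crank '[[-0.002,0,0,0,0,0],[-0.002,0,0,0,0,0]]'; python3 st.py
```

```text
clock: 9.45
tool_pos: [0.5215, -0.1521, 0.0715]
orientation: [3.137, 0.003, -0.244]
wrist_force: [-0.2, 0.4, -0.3]
finger_gap: 0.199
t 9.45 TCP in bed mm [ 7.6679 26.1233 71.4508] tooldir z bed [-0.0029 -0.0047 -1.    ] yawrel deg -0.3174675983022605 F bed [-0.3234  0.3379 -0.2676] tq [-0.0176  0.0119  0.0403] gap 0.1990566739741168
clock: 9.65
tool_pos: [0.5179, -0.1512, 0.0717]
orientation: [3.137, 0.001, -0.244]
wrist_force: [1.0, -0.4, -0.9]
finger_gap: 0.203
t 9.65 TCP in bed mm [ 3.9172 26.151  71.7491] tooldir z bed [-0.0014 -0.0047 -1.    ] yawrel deg -0.3163757376438332 F bed [ 1.1012 -0.1316 -0.8686] tq [-0.0622 -0.3703  0.0639] gap 0.20304195410140127
```

```bash
python3 -m crank '[[-0.002,0,0,0,0,0],[-0.002,0,0,0,0,0]]'; python3 st.py
```

```text
clock: 9.85
tool_pos: [0.5141, -0.1501, 0.0719]
orientation: [3.137, 0.0, -0.244]
wrist_force: [2.3, -0.7, -2.0]
finger_gap: 0.204
t 9.85 TCP in bed mm [-0.0139 26.3117 71.9039] tooldir z bed [-0.0004 -0.0045 -1.    ] yawrel deg -0.31083049504677657 F bed [ 2.407  -0.1612 -1.9876] tq [-0.2252 -0.7881  0.0607] gap 0.2035271587413058
```

```bash
python3 -m crank '[[-0.002,0,0.0005,0,0,0]]'; python3 st.py;python3 -m crank '[[-0.002,0,0,0,0,0]]'
python3 - <<'E'
from st import *
st()
w=eyes.capture("wrist");b=eyes.capture("side")
cv2.imwrite("pics/c11.png",np.hstack([cv2.resize(b[110:210,275:375],(400,400),interpolation=2),cv2.resize(w[90:250,170:330],(400,400),interpolation=2)]))
E
```

```text
clock: 9.95
tool_pos: [0.5127, -0.1498, 0.0718]
orientation: [3.137, -0.001, -0.244]
wrist_force: [4.7, -0.1, 2.2]
finger_gap: 0.2
t 9.95 TCP in bed mm [-1.3846 26.2977 71.8172] tooldir z bed [ 0.0013 -0.0045 -1.    ] yawrel deg -0.3040776484814468 F bed [4.5987 0.9629 2.2165] tq [-0.3834 -1.1466  0.0144] gap 0.20010135409992388
clock: 10.05
tool_pos: [0.5112, -0.1496, 0.0721]
orientation: [3.137, -0.003, -0.244]
wrist_force: [2.9, -1.3, -2.8]
finger_gap: 0.201
t 10.05 TCP in bed mm [-2.8885 26.1058 72.0674] tooldir z bed [ 0.0027 -0.0048 -1.    ] yawrel deg -0.308954669999331 F bed [ 3.071  -0.5643 -2.7722] tq [-0.4408 -1.162   0.0227] gap 0.20067959988747644
```

View pics/c11.png

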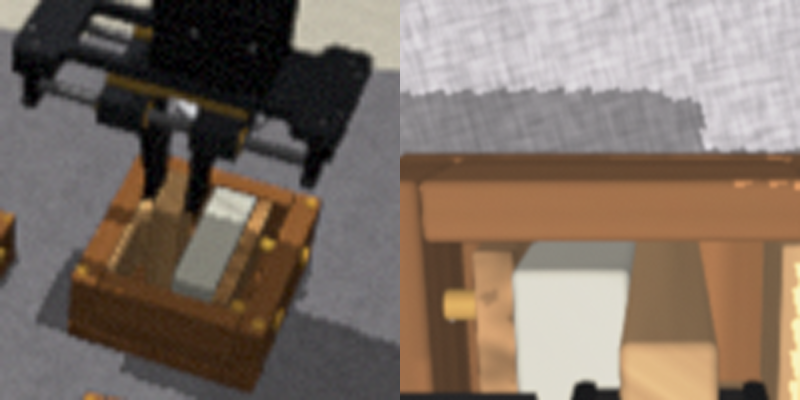

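```bash
python3 -m crank '[[-0.002,0,0,0,-0.4,0]]'; python3 st.py;python3 -m crank '[[-0.002,0,0.0005,0,-0.3,0]]'; python3 st.py
```

```text
clock: 10.25
tool_pos: [0.5096, -0.1493, 0.0723]
orientation: [3.137, 0.004, -0.244]
wrist_force: [4.4, -1.8, 0.6]
finger_gap: 0.199
t 10.25 TCP in bed mm [-4.5912 26.0551 72.3086] tooldir z bed [-0.0036 -0.0046 -1.    ] yawrel deg -0.3214439284357431 F bed [ 4.6775 -0.6699  0.5913] tq [-0.4303 -1.5413  0.0202] gap 0.19935069725121857
clock: 10.35
tool_pos: [0.5087, -0.1491, 0.0724]
orientation: [3.137, 0.007, -0.244]
wrist_force: [7.1, -2.8, 2.2]
finger_gap: 0.198
t 10.35 TCP in bed mm [-5.5156 26.0373 72.3532] tooldir z bed [-0.007  -0.0047 -1.    ] yawrel deg -0.3205090998244136 F bed [ 7.5951 -1.0684  2.2326] tq [-0.6675 -1.9577 -0.0262] gap 0.19815600929579
```

```bash
python3 -m crank '[[-0.002,0,0.0005,0,-0.3,0]]'; python3 st.py;python3 -m crank '[[-0.002,0,0.0005,0,-0.3,0]]'; python3 st.py
```

```text
clock: 10.45
tool_pos: [0.5081, -0.1489, 0.0726]
orientation: [3.137, 0.01, -0.244]
wrist_force: [6.4, -2.1, 0.6]
finger_gap: 0.2
t 10.45 TCP in bed mm [-6.1188 26.0647 72.5665] tooldir z bed [-0.0097 -0.0046 -0.9999] yawrel deg -0.3246274971572936 F bed [ 6.7527 -0.4838  0.5978] tq [-0.5931 -1.9326  0.006 ] gap 0.20046360175294248
clock: 10.55
tool_pos: [0.5075, -0.1488, 0.0728]
orientation: [3.137, 0.012, -0.244]
wrist_force: [5.9, -1.9, 0.5]
finger_gap: 0.201
t 10.55 TCP in bed mm [-6.7052 26.0868 72.8133] tooldir z bed [-0.0125 -0.0045 -0.9999] yawrel deg -0.32378116154495806 F bed [ 6.1464 -0.4652  0.4725] tq [-0.5892 -1.7196 -0.0121] gap 0.20064425344016346
```

```bash
python3 -m crank '[[-0.003,0,0.001,0,0,0]]'; python3 st.py;python3 -m crank '[[-0.003,0,0.001,0,0,0]]'
python3 - <<'E'
from st import *
st()
w=eyes.capture("wrist");b=eyes.capture("side");s=eyes.capture("scene")
cv2.imwrite("pics/b12.png",b);cv2.imwrite("pics/w12.png",w);cv2.imwrite("pics/s12.png",s)
cv2.imwrite("pics/c12.png",np.hstack([cv2.resize(b[120:200,285:365],(400,400),interpolation=2),cv2.resize(w[90:250,170:330],(400,400),interpolation=2)]))
st()
E
```

```text
clock: 10.65
tool_pos: [0.5068, -0.1486, 0.073]
orientation: [3.137, 0.008, -0.244]
wrist_force: [8.1, -2.2, 3.5]
finger_gap: 0.202
t 10.65 TCP in bed mm [-7.4106 26.11   72.9919] tooldir z bed [-0.0084 -0.0045 -1.    ] yawrel deg -0.3224601092644736 F bed [ 8.351  -0.2659  3.5309] tq [-0.7439 -2.3249  0.0098] gap 0.20235966450477041
clock: 10.75
tool_pos: [0.5063, -0.1484, 0.0733]
orientation: [3.137, 0.004, -0.244]
wrist_force: [8.3, -1.3, 2.7]
finger_gap: 0.202
t 10.75 TCP in bed mm [-8.0264 26.1352 73.259 ] tooldir z bed [-0.0039 -0.0044 -1.    ] yawrel deg -0.3191787533630622 F bed [8.3574 0.7065 2.7339] tq [-0.7489 -2.1089  0.0464] gap 0.20206212457916173
t 10.9 TCP in bed mm [-8.1102 26.1501 73.3217] tooldir z bed [-0.0039 -0.0043 -1.    ] yawrel deg -0.3217232089062114 F bed [ 9.2779 -1.7231  3.0152] tq [-0.7213 -2.1529 -0.0182] gap 0.20196774502731496
```

View pics/c12.png

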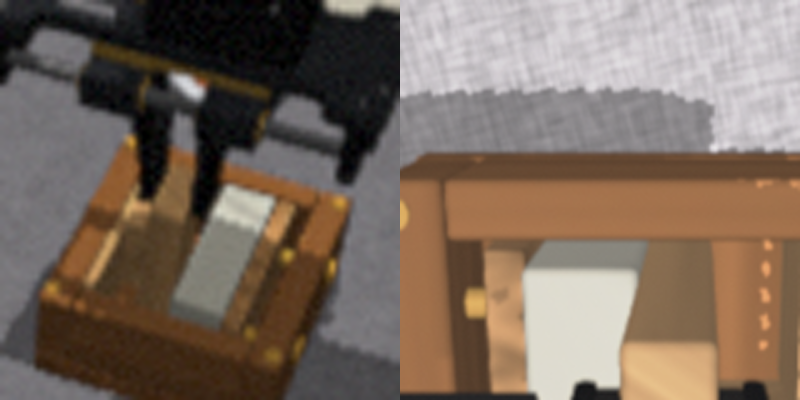

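Run:
```python
from h import *
w=cv2.imread("pics/w12.png");b=cv2.imread("pics/b12.png")
crop(w,150,140,170,110,4.6,"w12c.png")
crop(b,285,140,80,75,8,"b12c.png")
```

```text
(no output)
```

View pics/w12c.png

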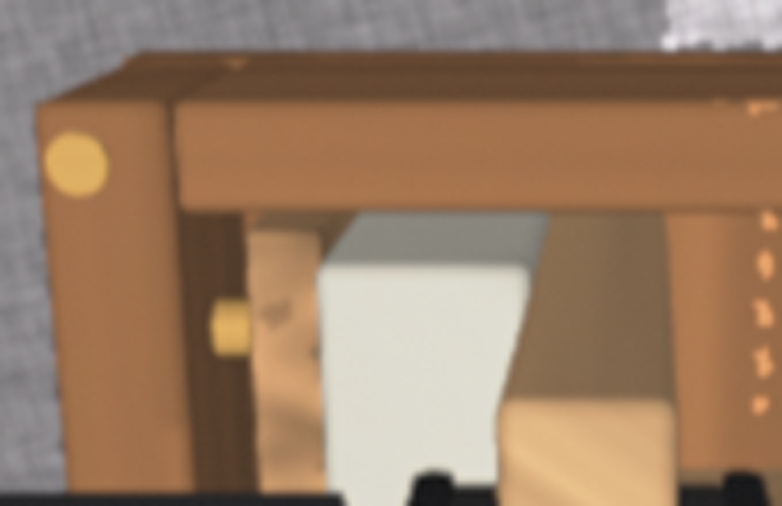

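View pics/b12c.png

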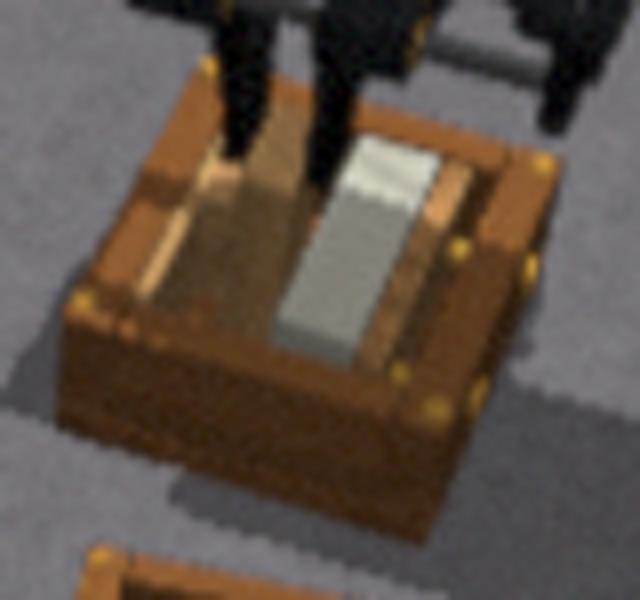

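Run:
```python
from h import *
K=eyes.calibration("wrist")["K"];p=np.load("bed.npy")
c,s=np.cos(p[2]),np.sin(p[2]);R=np.array([[c,-s],[s,c]])
def bed(W,px,z): return ((unproj(W,px,z)[:,:2]-p[:2])@R)*1000
W7={"K":K,"extrinsics":np.load("W7.npy")};W12={"K":K,"extrinsics":eyes.calibration("wrist")["extrinsics"]}
f7=lambda a:np.array(a)/3.5+[180,0]
f=lambda a:np.array(a)/4.6+[150,140]
print("w7 outer,inner",bed(W7,f7([(14,112),(86,170),(107,560)]),.057))
print("w7 pad back/front",bed(W7,f7([(133,180),(170,180),(146,550),(183,550)]),.056))
print("w7 tile",bed(W7,f7([(199,187),(302,185),(307,533),(211,533)]),.062))
print("w12 outer,inner",bed(W12,f([(37,105),(182,209),(192,490)]),.057))
print("w12 pad back/front",bed(W12,f([(247,230),(320,230),(258,490)]),.056))
print("w12 tile",bed(W12,f([(320,268),(528,268),(327,490)]),.062))
D=eyes.calibration("side");g=lambda a:np.array(a)/8+[285,140]
print("side outer",bed(D,g([(205,62),(562,160),(455,418),(68,308)]),.057))
print("side tile",bed(D,g([(358,138),(442,158),(352,352),(273,326)]),.062))
print("side well inner corner",bed(D,g([(510,165),(415,385)]),.057))
print("side pad",bed(D,g([(446,160),(474,168),(358,360),(388,370)]),.056))
```

```text
w7 outer,inner [[-79.0346  64.9325]
 [-61.3404  50.9073]
 [-61.7044 -50.7084]]
w7 pad back/front [[-49.3794  48.5047]
 [-39.702   48.4077]
 [-50.7564 -48.1328]
 [-40.3489 -48.2293]]
w7 tile [[-31.5613  45.8397]
 [ -5.0332  46.0527]
 [ -5.2228 -43.0939]
 [-31.6776 -42.8475]]
w12 outer,inner [[-78.8713  65.8883]
 [-61.2424  52.2393]
 [-62.5603  13.2442]]
w12 pad back/front [[-53.1606  49.1852]
 [-43.5923  49.1409]
 [-53.7847  12.8184]]
w12 tile [[-42.8346  45.4945]
 [-16.1794  45.3736]
 [-43.3345  15.1208]]
side outer [[ 42.9904 -61.3195]
 [-81.5905 -63.2916]
 [-82.1243  59.0254]
 [ 44.1954  62.8697]]
side tile [[-17.4192 -41.4495]
 [-45.7149 -43.3698]
 [-45.3225  49.9538]
 [-19.1363  49.2277]]
side well inner corner [[-66.427  -54.2521]
 [-66.7135  50.8797]]
side pad [[-46.1115 -49.2158]
 [-55.7281 -49.2563]
 [-47.0004  46.9877]
 [-56.9235  47.3069]]
```

```bash
python3 -m crank '[[-0.0035,0,0.001,0,-0.1,0]]'; python3 st.py;python3 -m crank '[[-0.0035,0,0.001,0,-0.1,0]]'; python3 st.py
```

```text
clock: 11.0
tool_pos: [0.5053, -0.1481, 0.0737]
orientation: [3.137, 0.001, -0.244]
wrist_force: [8.5, -3.1, 1.9]
finger_gap: 0.204
t 11.0 TCP in bed mm [-9.0357 26.1565 73.6675] tooldir z bed [-0.0009 -0.0043 -1.    ] yawrel deg -0.31932696130081845 F bed [ 8.997  -0.9593  1.9153] tq [-0.7337 -2.2147 -0.0012] gap 0.20413434458365123
clock: 11.1
tool_pos: [0.5043, -0.1479, 0.0741]
orientation: [3.137, -0.002, -0.244]
wrist_force: [7.8, -1.8, 1.5]
finger_gap: 0.202
t 11.1 TCP in bed mm [-10.0317  26.1627  74.0557] tooldir z bed [ 0.0022 -0.0042 -1.    ] yawrel deg -0.31727156981081667 F bed [8.0391 0.0633 1.5352] tq [-0.7862 -2.2706  0.0019] gap 0.20174510865078965
```

```bash
python3 -m crank '[[-0.0025,0,0.004,0,-0.5,0]]'
python3 - <<'E'
from st import *
st()
E=eyes.calibration("wrist")["extrinsics"];np.save("W13.npy",E)
w=eyes.capture("wrist");b=eyes.capture("side")
cv2.imwrite("pics/w13.png",w);cv2.imwrite("pics/b13.png",b)
a=cv2.resize(w[140:250,150:320],(782,506),interpolation=2);cv2.imwrite("pics/w13c.png",a)
crop(b,285,140,80,75,8,"b13c.png")
for i in range(4): eyes.capture("side")
st()
E
```

```text
clock: 11.2
tool_pos: [0.5049, -0.148, 0.0721]
orientation: [3.138, 0.0, -0.244]
wrist_force: [8.6, -1.9, 6.1]
finger_gap: 0.196
t 11.2 TCP in bed mm [-9.4718 26.2384 72.0789] tooldir z bed [-0.0003 -0.0038 -1.    ] yawrel deg -0.3217155011199683 F bed [8.7853 0.1994 6.1321] tq [-0.6371 -2.2214  0.0025] gap 0.1963562852183734
t 11.5 TCP in bed mm [-9.6708 26.2733 71.746 ] tooldir z bed [-0.0012 -0.0039 -1.    ] yawrel deg -0.3199599929861508 F bed [8.6117 0.9395 3.7848] tq [-0.6315 -2.1698 -0.03  ] gap 0.2009562649670605
```

View pics/w13c.png

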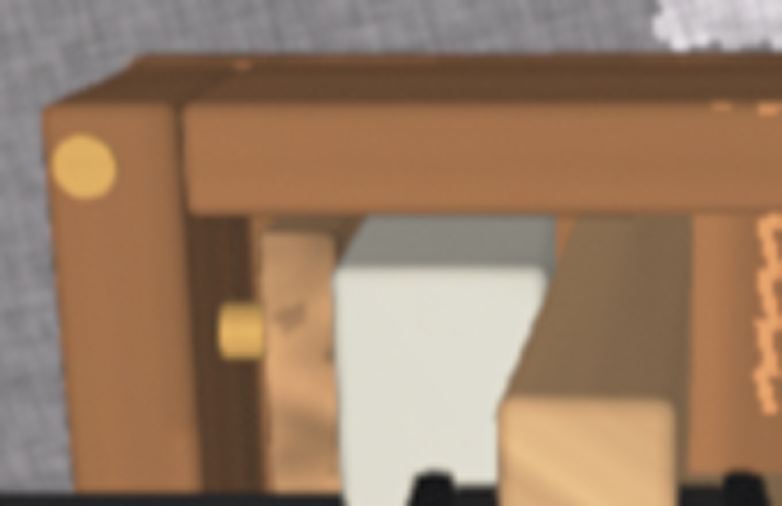

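View pics/b13c.png

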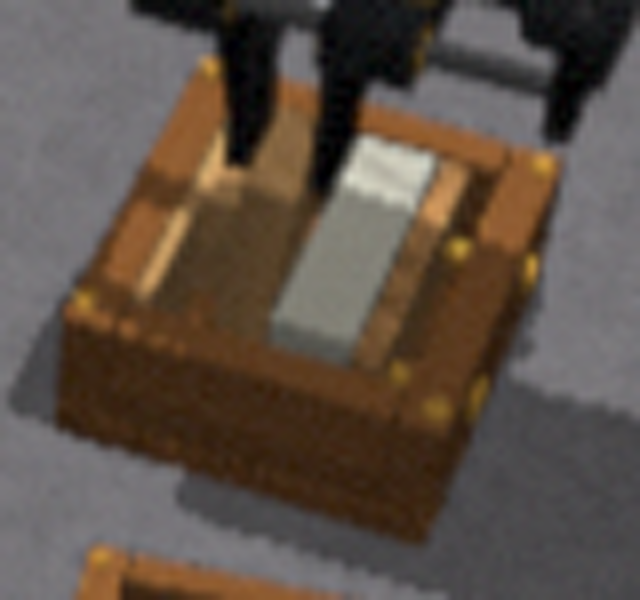

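Run:
```python
from h import *
p=np.load("bed.npy");c,s=np.cos(p[2]),np.sin(p[2]);R0=np.array([[c,-s,0],[s,c,0],[0,0,1]])
def ray(cal,px,y):
    o=R0.T@(np.array(cal["extrinsics"])[:3,3]-[p[0],p[1],0]);A=R0.T@(unproj(cal,[px],0.)[0]-[p[0],p[1],0])
    return (o+(A-o)*(y-o[1])/(A[1]-o[1]))*1000
D=eyes.calibration("side");W={"K":eyes.calibration("wrist")["K"],"extrinsics":np.load("W13.npy")}
for y in(.017,.026,.0355):
  print(y,ray(D,(285+240/8,140+165/8),y),ray(D,(285+318/8,140+187/8),y))
# wrist finger tip corner near edge (+y)
for q in((410,475),(455,475),(722,475),(765,475)): print(ray(W,(150+q[0]/4.6,140+q[1]/4.6),.0355))
print("spacer top",ray(W,(150+502/4.6,140+400/4.6),.044),ray(W,(150+672/4.6,140+400/4.6),.044))
print("spacer low right",ray(W,(150+690/4.6,140+215/4.6),.044))
```

```text
0.017 [ 5.8171 17.     93.2811] [-19.8253  17.      93.6725]
0.026 [  3.4014  26.     102.3097] [-21.9005  26.     102.6958]
0.0355 [  0.8514  35.5    111.8398] [-24.091   35.5    112.2204]
[-28.124   35.5    108.6858]
[-23.5092  35.5    108.7524]
[  3.7944  35.5    109.1464]
[  8.1792  35.5    109.2097]
spacer top [-18.4733  44.     110.1152] [ -1.4405  44.     110.3979]
spacer low right [ 5.5713 44.     22.0616]
```

```bash
python3 -m crank '[[-0.0035,0,0.001,0,-1.5,0]]'; python3 st.py; python3 -m crank '[[-0.0035,0,0.001,0,-1.5,0]]'
python3 - <<'E'
from st import *
st()
E=eyes.calibration("wrist")["extrinsics"];np.save("W14.npy",E)
w=eyes.capture("wrist");b=eyes.capture("side")
cv2.imwrite("pics/w14.png",w);cv2.imwrite("pics/b14.png",b)
a=cv2.resize(w[140:250,150:320],(782,506),interpolation=2);cv2.imwrite("pics/w14c.png",a)
st()
E
```

```text
clock: 11.6
tool_pos: [0.5037, -0.1476, 0.0724]
orientation: [3.138, 0.022, -0.244]
wrist_force: [7.6, -2.4, 1.1]
finger_gap: 0.2
t 11.6 TCP in bed mm [-10.7304  26.3462  72.4184] tooldir z bed [-0.0222 -0.0034 -0.9997] yawrel deg -0.3241194721374705 F bed [ 7.9951 -0.5358  1.0603] tq [-0.7578 -2.0573  0.028 ] gap 0.19958176360358001
clock: 11.7
tool_pos: [0.5024, -0.1473, 0.0728]
orientation: [3.138, 0.045, -0.244]
wrist_force: [7.9, -2.5, 0.2]
finger_gap: 0.197
t 11.7 TCP in bed mm [-12.0125  26.351   72.8139] tooldir z bed [-0.0445 -0.0032 -0.999 ] yawrel deg -0.3284598514130703 F bed [ 8.2332 -0.5785  0.1948] tq [-0.7705 -2.1691  0.0428] gap 0.1974469280331459
t 11.8 TCP in bed mm [-11.6922  26.3357  72.616 ] tooldir z bed [-0.0447 -0.0033 -0.999 ] yawrel deg -0.32903086860564223 F bed [ 9.3836 -0.8912  0.9923] tq [-0.7586 -2.2848  0.0383] gap 0.19916496048419505
```

View pics/w14c.png

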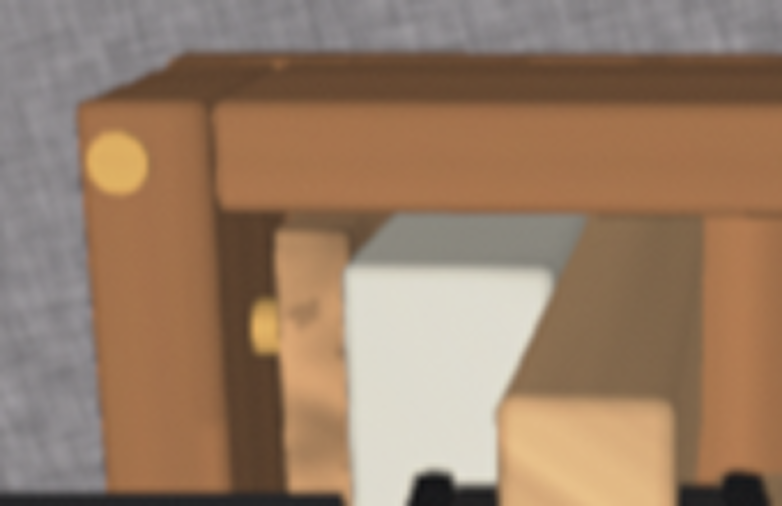

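```bash
cat > meas.py <<'E'
from h import *
p=np.load("bed.npy");c,s=np.cos(p[2]),np.sin(p[2]);R0=np.array([[c,-s,0],[s,c,0],[0,0,1]])
def ray(cal,px,y):
    o=R0.T@(np.array(cal["extrinsics"])[:3,3]-[p[0],p[1],0]);A=R0.T@(unproj(cal,[px],0.)[0]-[p[0],p[1],0])
    return (o+(A-o)*(y-o[1])/(A[1]-o[1]))*1000
def bedz(cal,px,z): 
    return R0.T@(unproj(cal,[px],z)[0]-[p[0],p[1],0])*1000
def run(wfile,spt,spb,padback,wall,tileL,tileR,tileLb=None):
    W={"K":eyes.calibration("wrist")["K"],"extrinsics":np.load(wfile)}
    f=lambda q:(150+q[0]/4.6,140+q[1]/4.6)
    a,b=ray(W,f(spt),.0443),ray(W,f(spb),.0443);print("spacer R edge",a,b,"tilt",(a[0]-b[0])/(a[2]-b[2]))
    w=bedz(W,f(wall),.057);pb=bedz(W,f(padback),.056);print("wall",w,"pad back",pb,"pad in ~",(w[0]-pb[0])+ -62+50+62-0-(0) if 0 else -(pb[0]-w[0])+12.0)
    print("tile",bedz(W,f(tileL),.062),bedz(W,f(tileR),.062))
if __name__=="__main__":
    run("W13.npy",(672,400),(690,215),(262,235),(189,213),(335,268),(547,268))
    run("W14.npy",(672,400),(702,217),(277,232),(219,211),(347,268),(552,268))
E
python3 meas.py
```

```text
spacer R edge [ -1.4871  44.3    111.3047] [ 5.4854 44.3    23.464 ] tilt -0.07937629312727663
wall [-61.3066  52.0934  57.    ] pad back [-52.2341  48.9064  56.    ] pad in ~ 2.9274886874716444
tile [-42.0007  45.9026  62.    ] [-15.0087  45.7544  62.    ]
spacer R edge [ -2.273   44.3    111.2654] [ 2.5791 44.3    24.1278] tilt -0.05568271959415942
wall [-61.316   51.8899  57.    ] pad back [-54.039   48.8847  56.    ] pad in ~ 4.722965213762919
tile [-43.8068  45.531   62.    ] [-17.3931  45.6718  62.    ]
```

```bash
python3 -m crank '[[-0.003,0,0.0015,0,-2,0]]'; python3 st.py; python3 -m crank '[[-0.003,0,0.0015,0,-2,0]]'
python3 - <<'E'
from st import *
st()
E=eyes.calibration("wrist")["extrinsics"];np.save("W15.npy",E)
w=eyes.capture("wrist");b=eyes.capture("side")
cv2.imwrite("pics/w15.png",w);cv2.imwrite("pics/b15.png",b)
a=cv2.resize(w[140:250,150:320],(782,506),interpolation=2);cv2.imwrite("pics/w15c.png",a)
crop(b,285,140,80,75,8,"b15c.png")
st()
E
```

```text
clock: 11.9
tool_pos: [0.5021, -0.1471, 0.0727]
orientation: [3.138, 0.075, -0.244]
wrist_force: [8.8, -2.5, 3.0]
finger_gap: 0.199
t 11.9 TCP in bed mm [-12.3955  26.3726  72.7275] tooldir z bed [-0.0746 -0.0028 -0.9972] yawrel deg -0.34137605684013883 F bed [ 9.18   -0.3656  3.0005] tq [-0.8005 -2.4696  0.02  ] gap 0.19860809517778724
clock: 12.0
tool_pos: [0.5015, -0.147, 0.0728]
orientation: [3.138, 0.105, -0.244]
wrist_force: [8.5, -2.9, 2.4]
finger_gap: 0.196
t 12.0 TCP in bed mm [-12.9468  26.4136  72.8351] tooldir z bed [-0.1053 -0.0025 -0.9944] yawrel deg -0.335441002646727 F bed [ 8.9184 -0.7668  2.369 ] tq [-0.8175 -2.411   0.0345] gap 0.19607779559327337
t 12.1 TCP in bed mm [-12.5317  26.3423  72.5579] tooldir z bed [-0.1055 -0.0028 -0.9944] yawrel deg -0.3441369809197512 F bed [ 8.744  -0.9982  4.2626] tq [-0.7436 -2.3411  0.029 ] gap 0.19608010715290983
```

View pics/w15c.png

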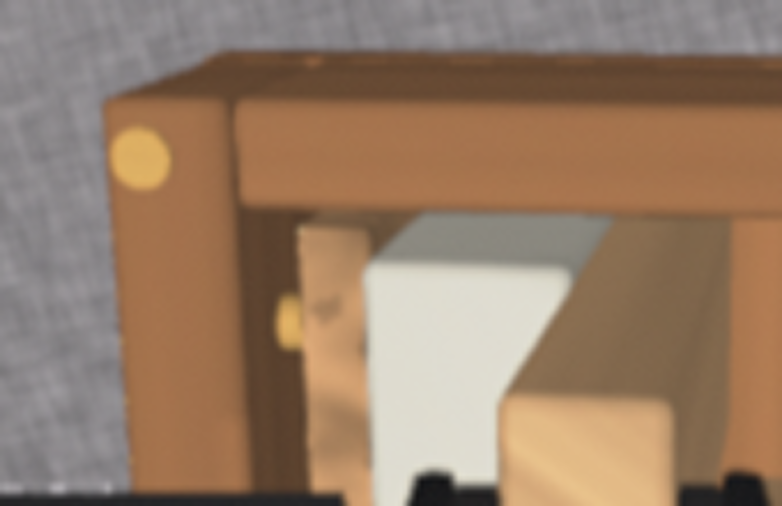

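View pics/b15c.png

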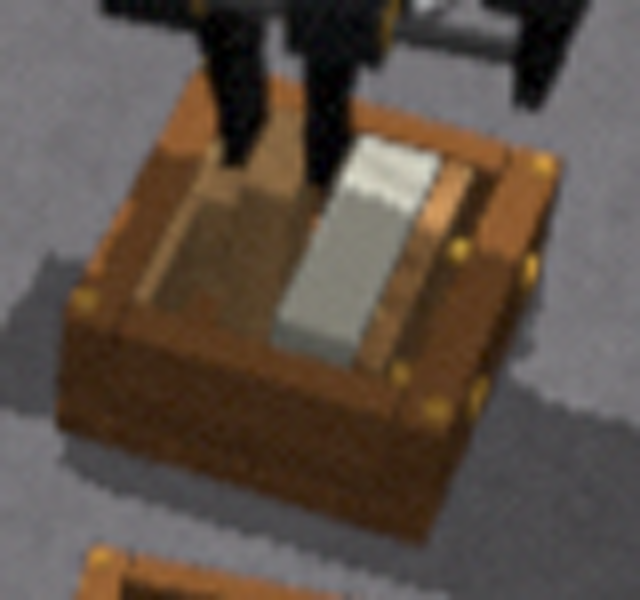

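Run:
```python
from meas import *
run("W15.npy",(672,400),(730,218),(302,228),(241,208),(367,266),(572,266))
W={"K":eyes.calibration("wrist")["K"],"extrinsics":np.load("W15.npy")}
print("tile L far end", bedz(W,(150+373/4.6,140+490/4.6),.062))
```

```text
spacer R edge [ -0.8749  44.3    110.5689] [ 2.8256 44.3    23.411 ] tilt -0.04245644350219168
wall [-61.0975  51.7507  57.    ] pad back [-53.2398  48.9575  56.    ] pad in ~ 4.142329057894813
tile [-43.1707  45.414   62.    ] [-16.4287  45.9458  62.    ]
tile L far end [-43.6052  14.4226  62.    ]
```

```bash
python3 -m crank '[[-0.0035,0,0.0015,0,-0.4,0]]'
python3 - <<'E'
from st import *
st()
for k in range(3):
    for i in range(8): eyes.capture("side")
    st()
E=eyes.calibration("wrist")["extrinsics"];np.save("W16.npy",E)
w=eyes.capture("wrist");b=eyes.capture("side")
cv2.imwrite("pics/w16.png",w)
a=cv2.resize(w[140:250,150:320],(782,506),interpolation=2);cv2.imwrite("pics/w16c.png",a)
crop(b,285,140,80,75,8,"b16c.png")
st()
E
```

```text
clock: 12.2
tool_pos: [0.5014, -0.1469, 0.0728]
orientation: [3.138, 0.107, -0.244]
wrist_force: [8.8, -2.8, 4.1]
finger_gap: 0.2
t 12.2 TCP in bed mm [-13.0929  26.4072  72.7959] tooldir z bed [-0.1072 -0.0027 -0.9942] yawrel deg -0.34320414253154863 F bed [ 9.2627 -0.6691  4.1265] tq [-0.766  -2.5266  0.0204] gap 0.20039993256266705
t 12.6 TCP in bed mm [-13.2472  26.3871  72.9036] tooldir z bed [-0.1069 -0.0026 -0.9943] yawrel deg -0.34243086231369735 F bed [ 9.0504 -0.7583  4.2719] tq [-0.7979 -2.4691  0.0334] gap 0.1980710824151936
t 13.0 TCP in bed mm [-13.2392  26.4199  72.891 ] tooldir z bed [-0.1069 -0.0026 -0.9943] yawrel deg -0.3411792328111655 F bed [ 9.0841 -1.0951  3.5036] tq [-0.8127 -2.4786  0.0414] gap 0.2014376289074759
t 13.4 TCP in bed mm [-13.2361  26.4262  72.9022] tooldir z bed [-0.1069 -0.0026 -0.9943] yawrel deg -0.33769381096885986 F bed [ 9.0902 -1.8104  3.96  ] tq [-0.7653 -2.4246  0.042 ] gap 0.1985439829952962
t 13.5 TCP in bed mm [-13.2577  26.38    72.8869] tooldir z bed [-0.1069 -0.0026 -0.9943] yawrel deg -0.34327589133978065 F bed [8.6927 0.1798 2.9777] tq [-0.775  -2.4664  0.0598] gap 0.19852608712549
```

View pics/w16c.png

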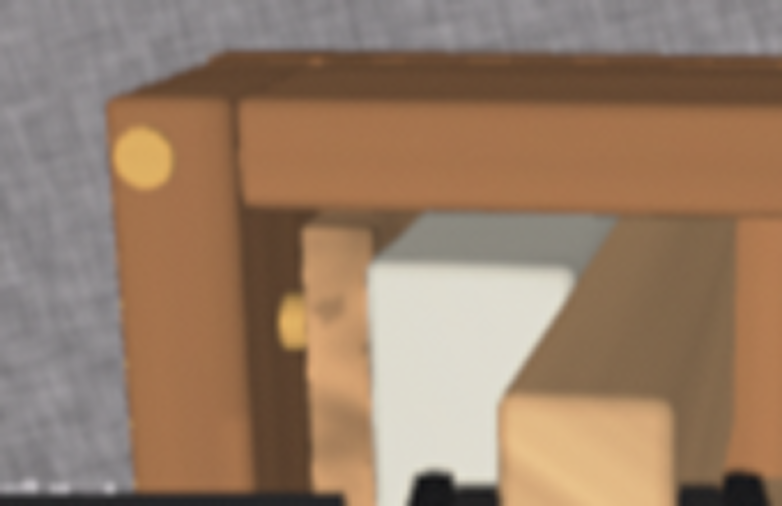

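View pics/b16c.png

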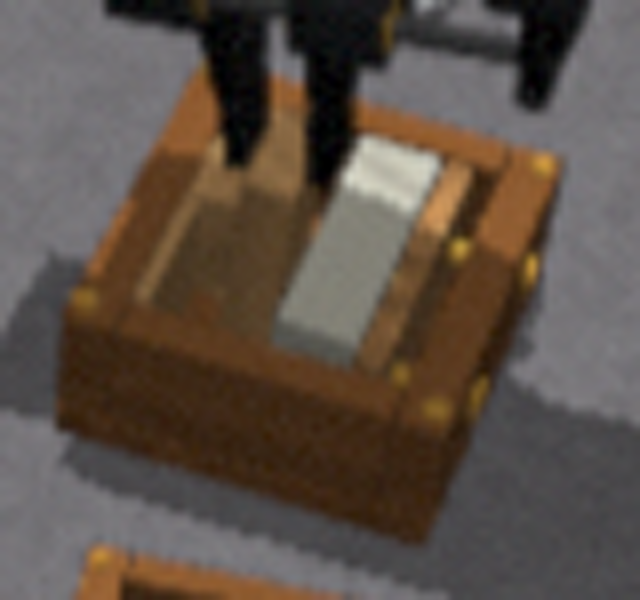

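Run:
```python
from meas import *
run("W16.npy",(672,400),(735,218),(304,228),(243,207),(371,266),(574,266))
W={"K":eyes.calibration("wrist")["K"],"extrinsics":np.load("W16.npy")}
print(bedz(W,(150+378/4.6,140+500/4.6),.062))
D=eyes.calibration("side");g=lambda q:(285+q[0]/8,140+q[1]/8)
for q in [(358,138),(443,158),(352,355),(275,328)]: print("side tile",bedz(D,g(q),.062))
for q in [(447,160),(475,168),(358,362),(388,370)]: print("side pad",bedz(D,g(q),.056))
```

```text
spacer R edge [ -1.1192  44.3    110.6062] [ 3.1747 44.3    23.4519] tilt -0.04926840637652331
wall [-61.193   51.8511  57.    ] pad back [-53.3368  48.9243  56.    ] pad in ~ 4.143763625327253
tile [-42.9926  45.389   62.    ] [-16.5044  45.9269  62.    ]
[-43.3273  12.9556  62.    ]
side tile [-17.4192 -41.4495  62.    ]
side tile [-46.0171 -43.4992  62.    ]
side tile [-45.7147  51.1495  62.    ]
side tile [-19.9896  49.785   62.    ]
side pad [-46.416  -49.3462  56.    ]
side pad [-56.0321 -49.3865  56.    ]
side pad [-47.2621  47.7888  56.    ]
side pad [-56.9235  47.3069  56.    ]
```

Run:
```python
from st import *
st()
print(workorder.close_job())
```

```text
t 13.5 TCP in bed mm [-13.2577  26.38    72.8869] tooldir z bed [-0.1069 -0.0026 -0.9943] yawrel deg -0.34327589133978065 F bed [8.6927 0.1798 2.9777] tq [-0.775  -2.4664  0.0598] gap 0.19852608712549
the job is handed in; nothing more can be done
None
```

I handed the job in at 13.5 s with the spacer still gripped and the tile pressed flush against the cork pad. I get no verdict, so what follows are my own measurements.

I lifted the spacer out of its stand and lowered it in front of the thin liner, stopping with its foot about 4 mm above the well's floor. I then pushed the tile onto the pad in small steps.

**Last checks, good to about 1–2 mm:**
- **Pad:** pressed in about 4.1 mm by the wrist camera.
- **Push:** about 9 N measured at the wrist. That fits a spring force of about 7.3 N plus friction. The spacer–tile force itself could not be read.
- **Tile:** flush with the pad. It looked square to within about 1 degree in the wrist view. The side view gave a less certain 0.2 to 1.5 degrees. I judged it upright only by eye.
- **Stability:** pose and force held steady for over 1 s before I handed in.
- **Bystanders:** I never went near the inkstone, paperweight or paste dish, but I did not measure their positions at the end.

**What did not go as intended:**
- **Grip too high:** the fingertips sat roughly 30 mm higher in the pictures than the reported tool position. The spacer was therefore held close to its top and turned in the grip while pushing.
- **Spacer tilt:** I tilted the gripper about 6 degrees to compensate. That left the spacer leaning about 0.05 rad, under the 0.15 limit but not fully upright.
- **Where it presses:** because of that lean, it probably pushes nearer the tile's top edge than planned.
- **Foot height:** my last two estimates disagree. The arm's pose puts the foot about 5 mm above the floor, while the camera suggests it is close to touching. Both are inside the 12 mm limit.

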